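Take the paint-thickness gauge out of its foam and lay it display up on the charging pad

ROBOT

A 6-joint arm with a two-finger parallel gripper is mounted at the origin on the work surface. World frame = base frame: x ahead of the robot, y to its left, z up, the work surface at z = 0. Lengths are in m, angles in rad, forces in N, time in s.
With the tool pointing down it reaches from about 0.3 to 0.775 m from the base axis. Payload 14.6 kg.
Tool frame: the origin (TCP) lies midway between the tips of the shut fingers; the grasp point (between the pads) lies 19 mm behind it (ctrl.pinch_z is the distance from the TCP to the grasp point, in m); z points along the fingers, y is the line along which they close (so a half turn about z gives the same grasp; the last joint's range is limited). The gripper opens to 94 mm and grips with 3 to 60 N. Pads are 16 mm wide; open, the fingers measure 119 mm over their backs; the gripper's body (75 mm by 177 mm) begins 78 mm behind the grasp point.
Start: joints at [1.242, 0.3, 1.521, -0, 1.321, -0.067], TCP at [0.142, 0.531, 0.205] pointing down, gripper open.
Joint ranges: [-3.03, 3.03], [-0.79, 2.21], [0.23, 2.52], [-1.04, 4.18], [0, 3.07], [-2.55, 2.55]. Speed limits (rad/s): [2.22, 2.22, 2.57, 3.14, 3.14, 3.14].

INTERFACE

Orientations are given as [roll, pitch, yaw] about the fixed x, y, z axes, in that order (R = Rz(yaw) Ry(pitch) Rx(roll)).
In Python, from station import ctrl gives the robot as it stands.
- The arm moves only by the tool jog_arm, never from a script. Its argument "motion" is a list of rows, each a list of 7 numbers: the shift along the tool's x, y, z in m, then the turn, a rotation vector about the tool's x, y, z in rad, then the opening, from -1 (shut) to 1 (fully open). In form: [[tx, ty, tz, rx, ry, rz, gripper], ...]. A call has 1 to 5 rows; each row shifts and turns the commanded pose from where the row before left it, along the tool's axes as they then stand; what a row does not reach is not made up. A row lasts 1/10 s, in which the tool goes at most 50 mm and 8.59 degrees, less where a joint would pass 70% of its speed; a pose out of reach is approached as far as the arm can. A call is refused whole if a number of a shift passes 0.05 or a number of a turn 0.15, either way. A call with a gripper value outside its range is refused whole. The fingers move at their own pace and stop on an object; "squeeze" is the grip in N (left out, the last holds). Time passes only in rows, so rows that do not move let the fingers close. It gives the time, the measured TCP pose, the force, the opening and the grip force at its end, in the units of the state.
- ctrl.get_obs(): the state, without advancing time (a new reading comes with each control period).
- ctrl.camera(name): name is "scene" or "top" or "wrist"; returns the picture (384x512x3 uint8, red, green, blue); there is no depth.
- ctrl.camera_model(name): a dict with "intrinsics" (3x3 intrinsics, pixels), "rvec" (rotation vector, rad) and "tvec" (3), from world to camera coordinates, as OpenCV has them. Camera axes: x right, y down, z forward; pixel columns grow to the right and rows downward; lengths in m; the calibration is good to about 2 mm. The wrist camera is an equidistant fisheye: a pixel r from the principal point sees the ray r / f radians off the axis. A picture is of the moment at which its call begins: read the wrist's pose just before it. camera_model takes no time and is no camera call; for the wrist camera it gives the pose at the moment of the call.
- ctrl.hand_in(): hands the job in; it is judged then, once.
The state is a dict: "time_s": time; "qpos": joint angles; "joint_vel": joint speeds; "tau": joint torques, N m; "ee_pos": TCP position; "eef_rot": TCP orientation; "force": force on the tool from outside, world axes, zero at the start; "moment": the same for the moment, N m; "grip_width": finger opening in m; "grip_force": force on a finger pad.
Only numpy, scipy, OpenCV 4.12 (cv2) and the standard library are available. Lean on these libraries where they do the work, as an engineer would, in place of code of your own. Each camera call takes 0.05 s, during which the arm holds its last target. There are 200 camera calls.

TASK

The paint-thickness gauge was put away face down in its foam cutout, with one end under the foam bridge. Lift its free end first so that the other end slides out from under the bridge without being forced, turn the gauge over, and lay it display up on the charging pad, centred and lengthwise along the pad, then let go. Do not drop it or let it topple, and leave the tape roll, paint jar, cup and airbrush where they are.

Things in the scene. Friction and masses are not known exactly. Their poses are not given: they have to be found in the camera images.
- gauge_center (a point): centre of the gauge, a light grey block 96 long (x) x 50 wide (y) x 32 mm thick (z), about 0.2 kg, rigid, with flat sides. Its display (dark screen and three buttons) is on the -z face; the back (+z) is plain with a dark strip. At the start the display faces down (z points up) and +x points to the end under the bridge. The gauge may be gripped anywhere on its sides and stands stably on either end.
- gauge_free_end (a point): middle of the gauge's free end face (48 mm from the centre along the gauge's -x); same axes as the centre
- gauge_covered_end (a point): middle of the other end face (48 mm from the centre along the gauge's +x), at the start under the foam bridge; same axes
- case: fixed black case lined with dark grey foam, 156 long (x -72 to +84 mm) x 184 wide; origin on the bench straight below the seated gauge's centre; x points along the gauge to its covered end, z up. Rim 30 mm high on the -x side, 50 to 59 elsewhere. Foam walls 48 high stand 1.5 mm off the gauge's sides from x +4 mm on, so only its free half can be gripped.
- case_seat (a point): centre of the underside of the seated gauge, on a foam ledge 42 mm wide, 22 mm above the bench; the gauge's back is then 54 mm above the bench. Same axes as the case
- case_bridge (a point): centre of the underside of the foam bridge across the gauge, 59 mm above the bench (5 mm over the gauge). The bridge runs from x +38 to +76 mm in the case, top 69 mm above the bench, and covers the last 10 mm of the gauge, which cannot be lifted straight up. Behind the covered end a foam wall 1.5 mm away rises only 10 mm above the ledge, with empty space over it
- case_stop (a point): centre of the top of the foam stop before the free end, 40 mm above the bench (18 above the ledge), 36 wide, from x -64 to -49.5 mm in the case: the gauge cannot be drawn straight out. With its free end turned up about 15 degrees about the lower edge of the covered end the gauge clears the stop and can be drawn out towards the case's -x
- case_pocket (a point): middle of the floor of one of the two finger pockets (this on the +y side, the other mirrored on -y) beside the free end, 8 mm above the bench; each runs from x -64 to +4 mm in the case and from the gauge's side (25 mm) out to 66 mm from the middle
- pad_top (a point): centre of the top of the charging pad, a fixed white block with a dark rubber top, 80 long (x) x 36 wide (y) x 30 mm high: this point is 30 mm above the bench, z up. The gauge is to lie with its length along the pad's length (either way round); it overhangs the pad by 8 mm at each end and 7 mm at each side.
- tape: loose masking-tape roll, 100 mm across, 24 high, lying flat; origin at the centre of its underside; a bystander
- paint: loose small yellow paint jar, 48 mm across, 70 high; origin at the centre of its underside; a bystander
- cup: loose steel cup, 56 mm across, 55 high; origin at the centre of its underside; a bystander
- airbrush: loose steel airbrush lying on two small rests, 150 mm long (y) x 30 wide x 32 high; origin at the centre of its underside; a bystander
- gauge: the gauge itself: same axes as its centre point, origin at the middle of its display face

How it is judged:
By the outcome, as a careful person would: the job done as asked, in the order asked, and still so for the second after the job is handed in, with the robot touching nothing.
It also fails if it takes over 59 s, if anything falls off the work surface, if the arm or the gripper's body presses on something with over 40 N, if the wrist force passes 120 N, or if a joint passes its speed limit or range.

## Working session

There is one attempt and no reset: what is moved stays moved. The work goes in short steps, Python scripts to look and compute and a tool call to move; the robot and the scene stay as the last step left them, time stands still between calls to the robot, and variables do not carry over. Pictures are saved under pics/ and viewed, at most 10 in all, crops included, and the job is handed in when it is done.

Besides the shell and the picture viewer there is one more tool, called as name(argument=value, ...) on one line, values as JSON. jog_arm: Moves the arm, as the interface text tells. Its arguments: {"type":"object","properties":{"motion":{"type":"array"},"squeeze":{"type":"number"}},"required":["motion"]}

```bash
ls; mkdir -p pics
python3 - <<'E'
from station import ctrl
import cv2
for n in ("top","scene"):
    im=ctrl.camera(n); cv2.imwrite(f"pics/{n}0.png",cv2.resize(im[...,::-1],(800,600)))
    m=ctrl.camera_model(n); print(n,m)
print(ctrl.get_obs(),ctrl.pinch_z)
E
```

```text
pics
top {'intrinsics': array([[416.09131176,   0.        , 251.04922722],
       [  0.        , 416.09131176, 181.02858535],
       [  0.        ,   0.        ,   1.        ]]), 'rvec': array([ 2.12708335, -2.17261823,  0.11824186]), 'tvec': array([0.02067549, 0.64129877, 1.3596354 ])}
scene {'intrinsics': array([[350.677588  ,   0.        , 249.77599879],
       [  0.        , 350.677588  , 188.92829219],
       [  0.        ,   0.        ,   1.        ]]), 'rvec': array([ 1.41354514,  2.29746739, -0.75013101]), 'tvec': array([ 0.29368653, -0.40331603,  1.52848349])}
{'time_s': 0.1, 'qpos': array([ 1.24240105e+00,  3.00381605e-01,  1.52151376e+00, -1.31834073e-05,
        1.32066426e+00, -6.66287315e-02]), 'joint_vel': array([ 0.00014088, -0.00088247, -0.00203042, -0.00083211,  0.00137629,
        0.0013507 ]), 'tau': array([ 4.07457683e-04, -5.32643831e+01, -3.53274000e+01,  7.08956877e-02,
        2.35681218e-02, -5.64030188e-05]), 'ee_pos': array([0.14228207, 0.53104565, 0.20496389]), 'eef_rot': array([-3.14062698e+00, -5.16384116e-05,  2.87982936e+00]), 'force': array([ 0.29092098,  0.93280752, -0.9296982 ]), 'moment': array([-0.04252888, -0.01304179, -0.0510721 ]), 'grip_force': 0.0, 'grip_width': 0.09434854353529368} 0.0188
```

View pics/top0.png

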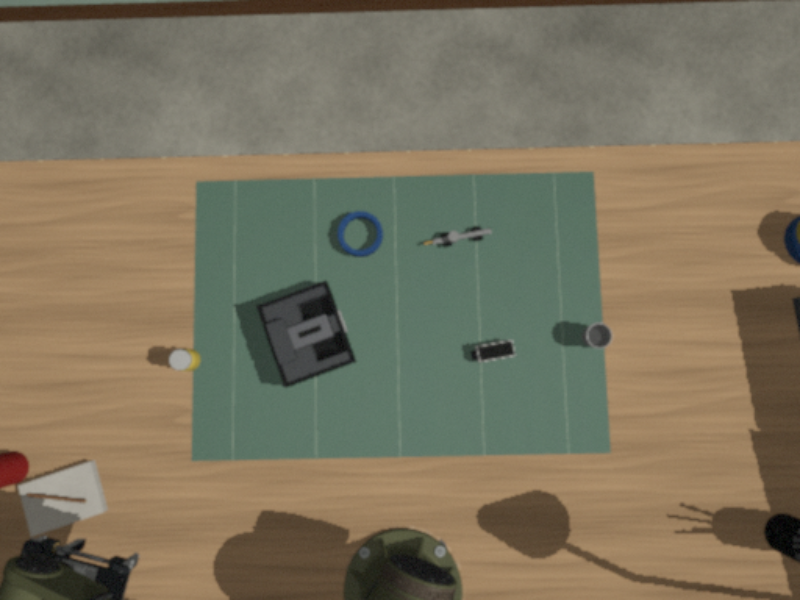

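View pics/scene0.png

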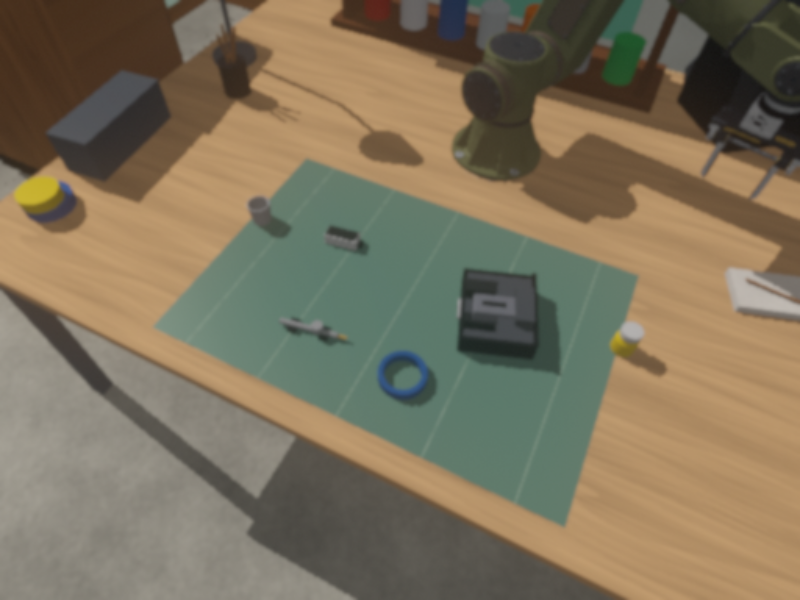

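The top view shows the gauge in its case at about (312,331), with the bridge on its left and the stop on its right. The pad is at (494,351), the tape at (360,234), the airbrush at (457,237), the cup at (598,335) and the paint at (185,360). The scene view agrees.

```bash
cat > h.py <<'E'
import numpy as np, cv2
from scipy.spatial.transform import Rotation as R
from station import ctrl
def rays(name,px,m=None):
    m=m or ctrl.camera_model(name); K=m["intrinsics"]; px=np.atleast_2d(px).astype(float)
    Rc=R.from_rotvec(m["rvec"]).as_matrix()
    u=(px-K[:2,2])/[K[0,0],K[1,1]]
    if name=="wrist":
        r=np.linalg.norm(u,axis=1,keepdims=True)+1e-12
        d=np.hstack([u/r*np.sin(r),np.cos(r)])
    else: d=np.hstack([u,np.ones((len(u),1))])
    return -Rc.T@m["tvec"], d@Rc
def plane(name,px,z,m=None):
    c,d=rays(name,px,m); return c+d*((z-c[2])/d[:,2])[:,None]
def proj_wrist(P,m):
    p=R.from_rotvec(m["rvec"]).apply(np.atleast_2d(P))+m["tvec"]; K=m["intrinsics"]
    rho=np.linalg.norm(p[:,:2],axis=1,keepdims=True); th=np.arctan2(rho,p[:,2:])
    return p[:,:2]/rho*th*K[0,0]+K[:2,2]
def pose():
    o=ctrl.get_obs(); return np.array(o["ee_pos"]), R.from_euler("xyz",o["eef_rot"])
def delta(p1,r1,p0=None,r0=None):
    "tool-frame shift and rotvec from pose 0 (default: now) to pose 1"
    if p0 is None: p0,r0=pose()
    return r0.inv().apply(p1-p0), (r0.inv()*r1).as_rotvec()
E
python3 - <<'E'
from h import *
im=cv2.imread("pics/top0.png"); hsv=cv2.cvtColor(im,cv2.COLOR_BGR2HSV)
s=512/800
def pts(mask): 
    ys,xs=np.nonzero(mask); return np.c_[xs,ys]
# gauge
for nm,(x0,y0,x1,y1),z,cond in (("gauge",(286,310,340,352),.054,lambda h:(h[...,2]>88)&(h[...,1]<60)),("pad",(465,332,522,368),.03,lambda h:h[...,1]<75)):
    m=cond(hsv[y0:y1,x0:x1]); p=pts(m)+[x0,y0]
    W=plane("top",(p+.5)*s-.5,z)[:,:2]
    (c,wh,a)=cv2.minAreaRect((W*1000).astype(np.float32)); print(nm,len(p),c,wh,a,cv2.boxPoints((c,wh,a)).round().tolist())
for nm,px,z in (("stop",(343,321),.04),("bridge",(283,341),.069),("tape",(360,234),.024),("air",(457,237),.02),("cup",(598,335),.055),("paint",(178,360),.07)):
    print(nm,plane("top",np.array(px)*s,z).round(3))
print([a for a in dir(ctrl) if a[0]!='_'])
E
```

```text
gauge 690 (545.7886352539062, 169.63848876953125) (45.46624755859375, 116.65322875976562) 19.859432220458984 [[505.0, 217.0], [544.0, 107.0], [587.0, 123.0], [547.0, 232.0]]
pad 2052 (495.36376953125, -204.61343383789062) (120.70982360839844, 74.45166015625) 88.79833984375 [[457.0, -264.0], [531.0, -266.0], [534.0, -145.0], [459.0, -143.0]]
stop [[0.562 0.114 0.04 ]]
bridge [[0.521 0.238 0.069]]
tape [[0.754 0.076 0.024]]
air [[ 0.743 -0.137  0.02 ]]
cup [[ 0.52  -0.423  0.055]]
paint [[0.486 0.457 0.07 ]]
['MotionError', 'camera', 'camera_model', 'get_obs', 'hand_in', 'pinch_z']
```

jog_arm(motion=[[-0.04,-0.02,-0.004,0,0,0.08,1],[-0.04,-0.017,-0.004,0,0,0.08,1],[-0.042,-0.014,-0.004,0,0,0.08,1],[-0.043,-0.01,-0.004,0,0,0.08,1],[-0.044,-0.007,-0.004,0,0,0.08,1]])

```text
time_s: 0.6
ee_pos: [0.3071, 0.3813, 0.2254]
eef_rot: [-3.141, -0.0, 2.477]
force: [0.4, 0.3, 0.4]
grip_width: 0.0935
grip_force: 0.0
```

jog_arm(motion=[[-0.044,-0.004,-0.004,0,0,0.08,1],[-0.044,0,-0.004,0,0,0.08,1],[-0.044,0.004,-0.004,0,0,0.08,1],[-0.044,0.008,-0.004,0,0,0.08,1],[-0.043,0.01,-0.004,0,0,0.08,1]])

```text
time_s: 1.1
ee_pos: [0.4706, 0.232, 0.2454]
eef_rot: [-3.141, -0.0, 2.076]
force: [0.1, 0.4, 0.6]
grip_width: 0.0944
grip_force: 0.0
```

jog_arm(motion=[[-0.043,0.014,0,0,0,0.08,1],[-0.042,0.016,0,0,0,0.08,1],[0,0,0,0,0,0,1]])

```text
time_s: 1.4
ee_pos: [0.537, 0.1677, 0.2444]
eef_rot: [-3.14, 0.0, 1.913]
force: [-0.6, 0.6, -0.4]
grip_width: 0.0937
grip_force: 0.0
```

Run:
```python
from h import *
print(pose()[0],pose()[1].as_euler("xyz",True),ctrl.get_obs()["qpos"].round(3))
m=ctrl.camera_model("wrist"); im=ctrl.camera("wrist"); cv2.imwrite("pics/w1.png",im[...,::-1])
print(m, rays("wrist",[[256,192]],m))
```

```text
[0.5370404  0.16773616 0.24439131] [-1.79920191e+02  2.64660584e-02  1.09594165e+02] [ 2.380e-01  3.030e-01  1.427e+00 -1.000e-03  1.413e+00 -1.040e-01]
{'intrinsics': array([[297.31863964,   0.        , 255.74097001],
       [  0.        , 297.31863964, 185.02244672],
       [  0.        ,   0.        ,   1.        ]]), 'rvec': array([-2.86803038, -0.49489998, -0.05750318]), 'tvec': array([-0.56290446, -0.05460755,  0.42247114])} (array([0.51552272, 0.23091351, 0.42336811]), array([[ 0.08571966, -0.23972317, -0.96704961]]))
```

View pics/w1.png

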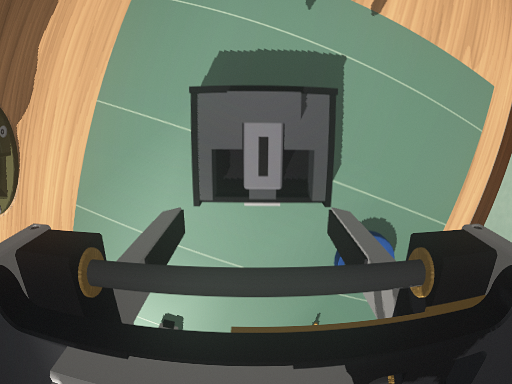

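The wrist view shows the gauge's back at x 243..283, y 122..189, with the bridge above it. The stop and rim are at y≈205, and the pad is just visible at (172,322).

```bash
cat > meas.py <<'E'
from h import *
def gauge(im,m,box,z,thr):
    x0,y0,x1,y1=box; g=cv2.cvtColor(im,cv2.COLOR_RGB2GRAY)[y0:y1,x0:x1]
    mk=(g>thr).astype(np.uint8)
    n,l,st,_=cv2.connectedComponentsWithStats(mk); k=1+np.argmax(st[1:,4]); mk=(l==k).astype(np.uint8)
    c=max(cv2.findContours(mk,cv2.RETR_EXTERNAL,cv2.CHAIN_APPROX_NONE)[0],key=cv2.contourArea)[:,0]+[x0,y0]
    W=plane("wrist",c,z,m)[:,:2]*1000
    return W,cv2.minAreaRect(W.astype(np.float32)),st[k]
E
python3 - <<'E'
from meas import *
m=ctrl.camera_model("wrist"); im=cv2.imread("pics/w1.png")[...,::-1].copy()
g=cv2.cvtColor(im,cv2.COLOR_RGB2GRAY); print(g[150,205:325:3],g[100:215:3,250])
for t in (95,110,120):
    W,r,st=gauge(im,m,(225,118,300,198),.054,t); print(t,r,st,cv2.boxPoints(r).round(1).tolist())
E
```

```text
[ 90  90  73  41  31  30  30  30  37  41  41  40  42 116 131 131 131 132
  51  42  43 112 130 129 128 123  32  35  36  36  42  44  46  46  48  60
  64  85  83  83] [ 90  90  92  90  91  90  90  89 131 132 131 131 131 132 130 131 132 132
 131 130 131 131 131 131 131 131 132 131 131 138  88  90  91  63 108 187
 149 150 151]
95 ((538.8978271484375, 187.8649139404297), (46.72305679321289, 85.48343658447266), 19.409536361694336) [  19    4   38   68 2164] [[502.70001220703125, 220.39999389648438], [531.0999755859375, 139.8000030517578], [575.0999755859375, 155.3000030517578], [546.7000122070312, 235.89999389648438]]
110 ((538.451171875, 187.7860107421875), (46.12763595581055, 82.88115692138672), 19.635723114013672) [  19    5   38   66 2018] [[502.79998779296875, 219.10000610351562], [530.7000122070312, 141.0], [574.0999755859375, 156.5], [546.2000122070312, 234.60000610351562]]
120 ((538.2222290039062, 187.5745391845703), (45.117435455322266, 82.84139251708984), 19.312854766845703) [  19    5   37   66 1891] [[503.20001220703125, 219.1999969482422], [530.5999755859375, 141.0], [573.2000122070312, 155.89999389648438], [545.7999877929688, 234.10000610351562]]
```

jog_arm(motion=[[0,0,0,0,0.13,0,1],[0,0,0,0,0.13,0,1],[0,0,0,0,0.13,0,1],[0,0,0,0,0.13,0,1],[0,0,0,0,0.13,0,1]])

```text
time_s: 1.95
ee_pos: [0.5343, 0.1721, 0.2462]
eef_rot: [3.139, -0.655, 1.923]
force: [-0.5, 0.8, -0.1]
grip_width: 0.0941
grip_force: 0.0
```

jog_arm(motion=[[0,0,0,0,0.135,0,1],[0,0,0,0,0,0,1],[0,0,0,0,0,0,1]])

```text
time_s: 2.25
ee_pos: [0.5345, 0.1716, 0.2452]
eef_rot: [-3.141, -0.782, 1.92]
force: [0.5, -0.2, 0.0]
grip_width: 0.0939
grip_force: 0.0
```

```bash
cat >> meas.py <<'E'
Z=np.array([0,0,1.])
def toolpose(c,yaw,gx,gz,tilt,back=0):
    "TCP pose: grasp point at case x gx, height gz; tool tilted by tilt deg toward +x_case"
    y=np.radians(yaw); u=np.array([np.cos(y),np.sin(y),0]); t=np.radians(tilt)
    zt=-Z*np.cos(t)+u*np.sin(t)
    r=R.from_euler("z",yaw,True)*R.from_euler("x",180,True)*R.from_euler("y",tilt,True)
    G=np.array([c[0],c[1],0])+u*gx+Z*gz
    return G+zt*(ctrl.pinch_z-back), r
E
python3 - <<'E'
from meas import *
print(pose()[0],ctrl.get_obs()["qpos"].round(3))
p,r=toolpose((.5374,.1923),109.4,-.028,.040,45,.09)
print(p,[v.round(4) for v in delta(p,r)])
E
```

```text
[0.53446665 0.17163677 0.24516832] [-0.074  0.443  1.418  0.7    1.646 -0.503]
[0.5634235  0.11840227 0.090346  ] [array([-0.1516,  0.0091,  0.0676]), array([-0.0083,  0.003 ,  0.0073])]
```

jog_arm(motion=[[-0.038,0.002,0.017,-0.002,0.001,0.002,1],[-0.038,0.002,0.017,-0.002,0.001,0.002,1],[-0.038,0.002,0.017,-0.002,0.001,0.002,1],[-0.038,0.002,0.017,-0.002,0,0.002,1],[0,0,0,0,0,0,1]])

```text
time_s: 2.75
ee_pos: [0.5608, 0.1184, 0.0863]
eef_rot: [-3.133, -0.788, 1.904]
force: [0.3, 0.3, -0.5]
grip_width: 0.094
grip_force: 0.0
```

Run:
```python
from meas import *
print(pose()[0],pose()[1].as_euler("xyz",True))
m=ctrl.camera_model("wrist"); im=ctrl.camera("wrist"); cv2.imwrite("pics/w2.png",im[...,::-1])
K=m
y=np.radians(109.4);u=np.array([np.cos(y),np.sin(y),0]);v=np.array([-u[1],u[0],0]);c=np.array([.5374,.1923,.054])
P=[c-u*.048+v*.025,c-u*.048-v*.025,c+u*.038+v*.025,c+u*.038-v*.025]
print(proj_wrist(P,m).round(1).tolist())
np.savez("w2.npz",rvec=m["rvec"],tvec=m["tvec"],intrinsics=m["intrinsics"])
```

```text
[0.560806   0.11843085 0.08625312] [-179.52531411  -45.14862581  109.07563055]
[[226.2, 204.4], [289.8, 204.3], [231.3, 124.2], [283.9, 124.0]]
```

View pics/w2.png

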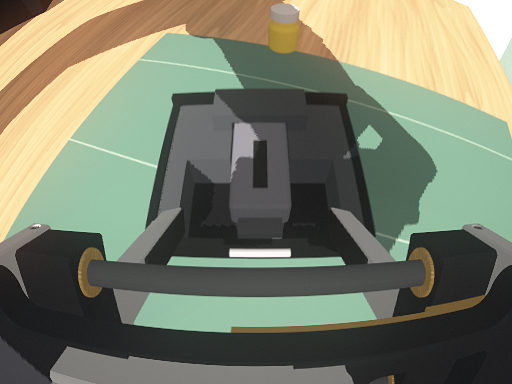

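The tilted view shows the gauge back at x 230..290, y 122..208, between the pockets. The stop is at about (260,228) and the paint jar is far away at (284,28).

Run:
```python
from meas import *
m=dict(np.load("w2.npz")); im=cv2.imread("pics/w2.png"); g=cv2.cvtColor(im,cv2.COLOR_BGR2GRAY).astype(int)
for r in (130,140,150,160,175,190,200,205): print(r,"L",g[r,222:238],"R",g[r,280:298])
print("col240",list(zip(range(185,232,1),g[185:232,245])))
```

```text
130 L [106 107 107 106 106 108 109 107 108  99  69  87 150 172 168 167] R [87 86 86 85 83 79 60 50 56 56 57 55 55 55 56 54 54 57]
140 L [111 110 110 111 112 110 110 111 110  83  59 134 171 169 169 169] R [87 87 89 86 85 81 80 56 53 59 58 59 59 60 58 59 57 59]
150 L [111 110 110 109 111 111 110 112  90  54 116 163 170 168 169 169] R [86 86 86 87 86 84 84 71 48 56 58 58 57 59 57 59 59 58]
160 L [103 105 102 104 105 106 103 101  70  81 154 172 169 172 148 103] R [87 86 86 87 87 86 82 82 65 51 57 53 53 52 56 52 51 54]
175 L [104 103 104 103 103 105 103  99 109 119 116  93  88  88  90  89] R [89 87 86 86 86 86 86 82 83 67 54 53 54 55 54 53 54 52]
190 L [44 44 45 44 42 44 45 50 76 84 84 87 88 88 85 89] R [86 87 88 87 86 86 84 85 83 83 60 31 31 30 29 31 30 29]
200 L [45 44 44 43 42 44 43 67 80 82 84 87 88 90 87 86] R [88 88 86 85 86 87 87 86 84 83 76 44 27 31 30 33 28 30]
205 L [42 42 46 43 41 43 46 70 85 86 87 87 90 90 90 89] R [89 89 89 90 90 88 89 89 87 85 82 56 30 30 30 29 30 27]
col240 [(185, np.int64(89)), (186, np.int64(88)), (187, np.int64(89)), (188, np.int64(89)), (189, np.int64(8
[... 186 characters left out ...]
4(88)), (199, np.int64(87)), (200, np.int64(88)), (201, np.int64(87)), (202, np.int64(87)), (203, np.int64(88)), (204, np.int64(90)), (205, np.int64(89)), (206, np.int64(91)), (207, np.int64(90)), (208, np.int64(88)), (209, np.int64(83)), (210, np.int64(81)), (211, np.int64(81)), (212, np.int64(81)), (213, np.int64(79)), (214, np.int64(80)), (215, np.int64(81)), (216, np.int64(79)), (217, np.int64(73)), (218, np.int64(65)), (219, np.int64(60)), (220, np.int64(59)), (221, np.int64(59)), (222, np.int64(60)), (223, np.int64(62)), (224, np.int64(61)), (225, np.int64(61)), (226, np.int64(62)), (227, np.int64(63)), (228, np.int64(61)), (229, np.int64(62)), (230, np.int64(61)), (231, np.int64(61))]
```

Run:
```python
from meas import *
m=dict(np.load("w2.npz"))
L=[(232.8,130),(232.3,140),(231.7,150),(231,160),(229.3,190),(228.7,200),(228.6,205)]
Rr=[(286,130),(287,140),(287.4,150),(288,160),(289,175),(290,190),(290.8,200),(291,205)]
l=plane("wrist",L,.054,m)[:,:2];r=plane("wrist",Rr,.054,m)[:,:2];e=plane("wrist",[(245,208.5),(275,208.5)],.054,m)[:,:2]
for s in (l,r):
    f=cv2.fitLine(s.astype(np.float32)*1000,cv2.DIST_L2,0,.01,.01).ravel(); print(f,np.degrees(np.arctan2(f[1],f[0])))
y=np.radians(109.4);u=np.array([np.cos(y),np.sin(y)]);v=np.array([-u[1],u[0]])
print("lat",l@v*1000,r@v*1000,"free",e@u*1000,"old c",np.array([537.4,192.3])@np.c_[u,v])
# fingers
print(pose()[0][:2]*1000@np.c_[u,v])
```

```text
[ 3.3186340e-01 -9.4332743e-01  5.1922327e+02  1.7425031e+02] -70.61809
[ 3.2428548e-01 -9.4595927e-01  5.6617004e+02  1.8940298e+02] -71.077705
lat [-547.55273764 -547.68362378 -547.70096709 -547.61342024 -547.60211488
 -547.5405344  -547.66274952] [-597.2727703  -597.40956806 -597.02739966 -596.86099777 -596.75060654
 -596.69439545 -596.79106199 -596.68717478] free [-48.69242369 -48.77543193] old c [   2.87832485 -570.76244204]
[ -74.30937112 -569.36335636]
```

Run:
```python
from meas import *
y=np.radians(109.4);u=np.array([np.cos(y),np.sin(y)]);v=np.array([-u[1],u[0]])
c=(0*u-571.8*v)/1000; print(c)
for b in (.03,0):
    p,r=toolpose(c,109.2,-.028,.040,45,b); print(p,[x.round(4) for x in delta(p,r)])
```

```text
[0.53933472 0.18992974]
[0.55114747 0.15600812 0.0479196 ] [array([-0.0023,  0.0024,  0.0565]), array([-0.0044, -0.0019,  0.001 ])]
[0.54417116 0.17604137 0.02670639] [array([-0.0023,  0.0026,  0.0865]), array([-0.0044, -0.0019,  0.001 ])]
```

jog_arm(motion=[[-0.002,0.002,0.018,-0.004,-0.002,0.001,1],[0,0,0.018,0,0,0,1],[0,0,0.018,0,0,0,1],[0,0,0,0,0,0,1]])

```text
time_s: 3.2
ee_pos: [0.5517, 0.1559, 0.0521]
eef_rot: [3.137, -0.785, 1.912]
force: [-0.7, -0.6, -0.3]
grip_width: 0.0942
grip_force: 0.0
```

Run:
```python
from meas import *
c=[0.5393,0.1899]
p,r=toolpose(c,109.2,-.028,.040,45,0); print(p,[x.round(4) for x in delta(p,r)],ctrl.get_obs()["force"])
```

```text
[0.54413644 0.17601163 0.02670639] [array([-0.0027, -0.0005,  0.0331]), array([0.0008, 0.0008, 0.0041])] [-0.70977958 -0.60322372 -0.27109   ]
```

jog_arm(motion=[[-0.002,0,0.011,0,0,0,1],[0,0,0.011,0,0,0,1],[0,0,0.011,0,0,0,1],[0,0,0,0,0,0,1],[0,0,0,0,0,0,1]])

```text
time_s: 3.7
ee_pos: [0.5449, 0.1745, 0.0255]
eef_rot: [3.139, -0.786, 1.907]
force: [0.5, 0.0, 0.2]
grip_width: 0.0937
grip_force: 0.0
```

jog_arm(motion=[[0,0,0,0,0,0,0.3],[0,0,0,0,0,0,0.3],[0,0,0,0,0,0,0.3],[0,0,0,0,0,0,0.25]], squeeze=5)

```text
time_s: 4.1
ee_pos: [0.545, 0.1743, 0.0256]
eef_rot: [3.138, -0.786, 1.907]
force: [-0.2, 0.2, 0.3]
grip_width: 0.0652
grip_force: 0.0
```

Run:
```python
from meas import *
c=[0.5393,0.1899]
p,r=toolpose(c,109.2,-.028,.040,45,0); print(p,[x.round(4) for x in delta(p,r)],ctrl.get_obs()["force"])
im=ctrl.camera("wrist"); cv2.imwrite("pics/w3.png",cv2.resize(im[90:290,120:400,::-1],(800,572)))
```

```text
[0.54413644 0.17601163 0.02670639] [array([ 0.0021, -0.0003,  0.0006]), array([ 0.0024, -0.0005,  0.0007])] [-0.15713668  0.15188315  0.27076297]
```

View pics/w3.png

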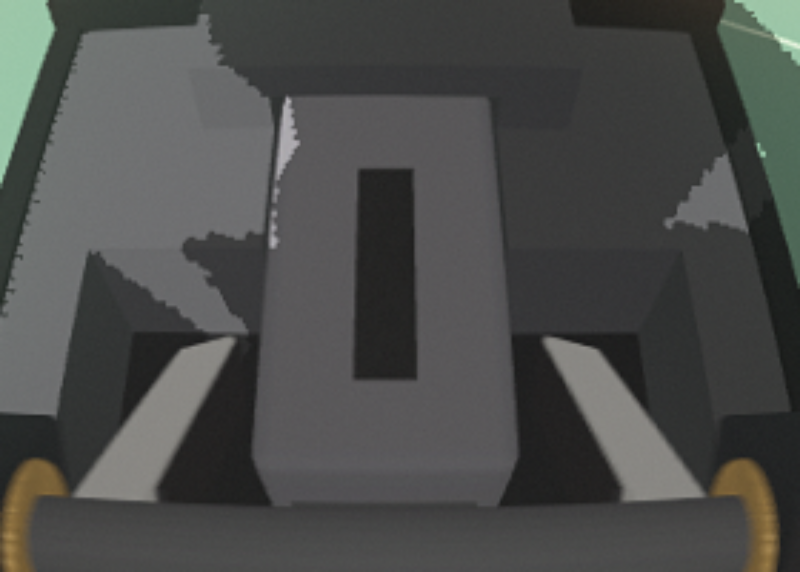

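The fingertips straddle the gauge at about (240,340) and (545,340), midpoint 392. The gauge's middle is at 387, so the gripper sits about 1 mm too far right. I'll correct that and close gently.

jog_arm(motion=[[0,-0.0008,0,0,0,0,0.2],[0,0,0,0,0,0,0],[0,0,0,0,0,0,-0.2],[0,0,0,0,0,0,-0.2],[0,0,0,0,0,0,-0.2]], squeeze=5)

```text
time_s: 4.65
ee_pos: [0.5442, 0.1741, 0.0255]
eef_rot: [3.139, -0.786, 1.907]
force: [-0.9, -1.2, 0.2]
grip_width: 0.0498
grip_force: 5.0
```

jog_arm(motion=[[0,0,0,0,0,0,-0.5],[0,0,0,0,0,0,-1],[0,0,0,0,0,0,-1]], squeeze=5)

```text
time_s: 4.95
ee_pos: [0.5442, 0.1741, 0.0255]
eef_rot: [3.139, -0.786, 1.907]
force: [-2.0, -1.4, 0.3]
grip_width: 0.0498
grip_force: 5.0
```

Run:
```python
from meas import *
y=np.radians(109.3);u=np.array([np.cos(y),np.sin(y),0])
p0,r0=pose(); c=np.array([.5393,.1899,0])
piv=c+u*.048; piv[2]=.022
a=(p0-piv); print("rel",a@u,a[2])
v=np.array([-u[1],u[0],0]); P,Q=p0,r0
for k in range(1,8):
    q=R.from_rotvec(v*np.radians(2*k)); p1=piv+q.apply(a); 
    # only in-plane
    d,w=delta(p1,q*r0,P,Q); print(d.round(4),w.round(4)); P,Q=p1,q*r0
# slide along gauge axis, in tool frame
print("slide dir",Q.inv().apply(R.from_rotvec(v*np.radians(14)).apply(-u)).round(3))
```

```text
rel -0.06448449587391783 0.0035218959198227776
[ 0.0017  0.     -0.0015] [-0.     -0.0349 -0.0001]
[ 0.0017  0.     -0.0015] [-0.     -0.0349 -0.0001]
[ 0.0017  0.     -0.0015] [-0.     -0.0349 -0.0001]
[ 0.0017  0.     -0.0015] [-0.     -0.0349 -0.0001]
[ 0.0017  0.     -0.0015] [-0.     -0.0349 -0.0001]
[ 0.0017  0.     -0.0015] [-0.     -0.0349 -0.0001]
[ 0.0017  0.     -0.0015] [-0.     -0.0349 -0.0001]
slide dir [-0.707  0.003 -0.708]
```

jog_arm(motion=[[0,-0.0004,0,0,0,0,-1],[0,0,0,0,0,0,-1],[0,0,0,0,0,0,-1]], squeeze=40)

```text
time_s: 5.25
ee_pos: [0.5439, 0.174, 0.0255]
eef_rot: [3.138, -0.786, 1.907]
force: [0.8, 0.5, -0.5]
grip_width: 0.0496
grip_force: 40.0
```

jog_arm(motion=[[0.0017,0,-0.0015,0,-0.035,0,-1],[0.0017,0,-0.0015,0,-0.035,0,-1],[0.0017,0,-0.0015,0,-0.035,0,-1],[0,0,0,0,0,0,-1]])

```text
time_s: 5.65
ee_pos: [0.5438, 0.1749, 0.0331]
eef_rot: [3.137, -0.677, 1.909]
force: [2.1, -1.5, -1.9]
grip_width: 0.0497
grip_force: 40.0
```

jog_arm(motion=[[0.0017,0,-0.0015,0,-0.035,0,-1],[0.0017,0,-0.0015,0,-0.035,0,-1],[0.0017,0,-0.0015,0,-0.035,0,-1],[0.0017,0,-0.0015,0,-0.035,0,-1],[0,0,0,0,0,0,-1]])

```text
time_s: 6.15
ee_pos: [0.5435, 0.1758, 0.0419]
eef_rot: [3.137, -0.535, 1.908]
force: [1.8, -11.5, 0.8]
grip_width: 0.05
grip_force: 40.0
```

Run:
```python
from meas import *
print(pose()[1].as_euler("xyz",True),ctrl.get_obs()["force"],ctrl.get_obs()["moment"])
im=ctrl.camera("wrist"); cv2.imwrite("pics/w4.png",cv2.resize(im[90:290,120:400,::-1],(800,572)))
```

```text
[179.74503472 -30.67471597 109.31856482] [  1.82942588 -11.45551424   0.78652323] [-2.073886   -0.33117045  0.25142706]
```

View pics/w4.png

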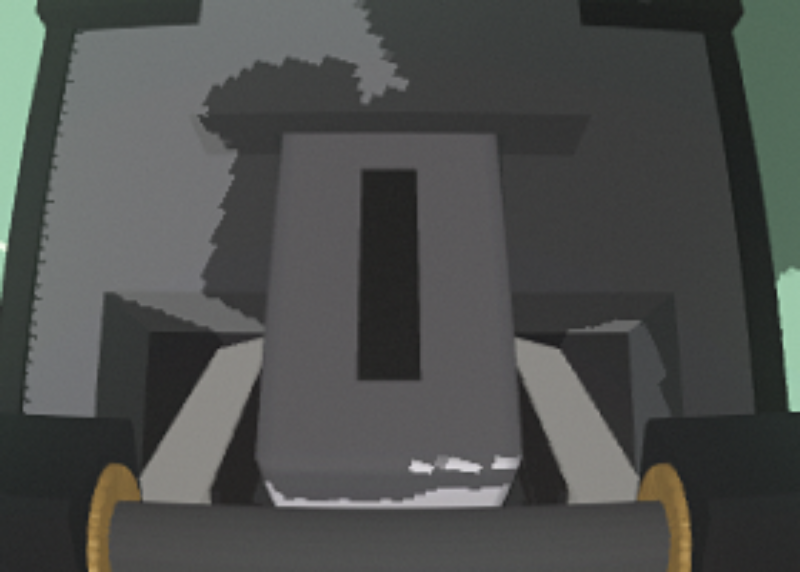

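The gauge is tilted about 14° and clear of the bridge, with its covered end pressing lightly (11 N) on the rear foam. I'll slide it out along its own axis.

jog_arm(motion=[[-0.0014,0,-0.0014,0,0,0,-1],[-0.0014,0,-0.0014,0,0,0,-1],[0,0,0,0,0,0,-1]])

```text
time_s: 6.5
ee_pos: [0.5441, 0.1728, 0.0421]
eef_rot: [3.139, -0.541, 1.906]
force: [-0.1, 0.8, -1.8]
grip_width: 0.0497
grip_force: 40.0
```

jog_arm(motion=[[-0.0035,0,-0.0035,0,0,0,-1],[-0.0035,0,-0.0035,0,0,0,-1],[0,0,0,0,0,0,-1]])

```text
time_s: 6.8
ee_pos: [0.5477, 0.1632, 0.0446]
eef_rot: [3.139, -0.541, 1.906]
force: [-0.6, -0.6, -1.3]
grip_width: 0.0498
grip_force: 40.0
```

jog_arm(motion=[[-0.0035,0,-0.0035,0,0,0,-1],[-0.0035,0,-0.0035,0,0,0,-1],[-0.0035,0,-0.0035,0,0,0,-1],[-0.0035,0,-0.0035,0,0,0,-1],[0,0,0,0,0,0,-1]])

```text
time_s: 7.3
ee_pos: [0.554, 0.145, 0.0495]
eef_rot: [3.139, -0.541, 1.906]
force: [-0.4, -0.8, -2.8]
grip_width: 0.0499
grip_force: 40.0
```

Run:
```python
from meas import *
p,r=pose(); print(p,r.as_euler("xyz",True),ctrl.get_obs()["force"])
y=np.radians(109.3);u=np.array([np.cos(y),np.sin(y),0]); print((p-[.5393,.1899,0])@u)
print("up/-u in tool",r.inv().apply(Z).round(3),r.inv().apply(-u).round(3))
```

```text
[0.55400151 0.14499327 0.04946838] [179.83512509 -30.98445365 109.19029644] [-0.36338056 -0.8209258  -2.82610355]
-0.047242076688856834
up/-u in tool [ 0.515  0.002 -0.857] [-0.857  0.003 -0.515]
```

jog_arm(motion=[[0.017,0,-0.03,0,0,0,-1],[0.02,0,-0.034,0,0,0,-1],[0.02,0,-0.034,0,0,0,-1],[-0.033,-0.022,-0.02,-0.042,0,0.071,-1],[-0.033,-0.022,-0.02,-0.042,0,0.071,-1]])

```text
time_s: 7.8
ee_pos: [0.5341, 0.0571, 0.1638]
eef_rot: [3.138, -0.54, 1.741]
force: [0.6, -1.5, -2.3]
grip_width: 0.05
grip_force: 40.0
```

jog_arm(motion=[[-0.033,-0.015,-0.02,-0.042,0,0.071,-1],[-0.033,-0.01,-0.02,-0.042,0,0.071,-1],[0,0,0,0,-0.13,0,-1],[0,0,0,0,-0.13,0,-1],[0,0,0,0,-0.13,0,-1]])

```text
time_s: 8.3
ee_pos: [0.5194, -0.0233, 0.1638]
eef_rot: [3.14, -0.146, 1.573]
force: [0.3, 0.3, -2.4]
grip_width: 0.0497
grip_force: 40.0
```

jog_arm(motion=[[0,0,0,0,-0.13,0,-1],[0,0,0,0,-0.13,0,-1],[0,0,0,0,-0.13,0,-1],[0,0,0,0,-0.13,0,-1],[0,0,0,0,0,0,-1]])

```text
time_s: 8.8
ee_pos: [0.5188, -0.0204, 0.1623]
eef_rot: [-3.14, 0.371, 1.579]
force: [-0.4, -0.2, -2.3]
grip_width: 0.0498
grip_force: 40.0
```

Run:
```python
from meas import *
p,r=pose(); print(p,ctrl.get_obs()["qpos"].round(3),ctrl.get_obs()["force"])
q=R.from_euler("z",90,True)*R.from_euler("x",180,True)*R.from_euler("y",-45,True)
print([x.round(4) for x in delta(np.array([.52,-.03,.09]),q)])
```

```text
[ 0.51878795 -0.02043634  0.16232745] [ 0.079  0.303  1.667 -0.394  1.227  0.216] [-0.37062494 -0.23317084 -2.28241625]
[array([0.0173, 0.0013, 0.0709]), array([ 0.0026, -0.4141,  0.0074])]
```

jog_arm(motion=[[0,0,0,0.001,-0.138,0.002,-1],[0,0,0,0.001,-0.138,0.002,-1],[0,0,0,0.001,-0.138,0.002,-1],[0,0,0,0,0,0,-1]])

```text
time_s: 9.2
ee_pos: [0.5182, -0.0214, 0.161]
eef_rot: [-3.135, 0.783, 1.575]
force: [0.3, 1.0, -1.1]
grip_width: 0.0501
grip_force: 40.0
```

Run:
```python
from meas import *
p,r=pose(); print(p,r.as_euler("xyz",True),ctrl.get_obs()["qpos"].round(3),ctrl.get_obs()["force"])
q=R.from_euler("z",90,True)*R.from_euler("x",180,True)*R.from_euler("y",-45,True)
for z in (.07,.062): print([x.round(4) for x in delta(np.array([.52,-.03,z]),q)])
im=ctrl.camera("scene"); cv2.imwrite("pics/s5.png",cv2.resize(im[100:300,130:400,::-1],(800,592)))
```

```text
[ 0.5182311  -0.02143253  0.16095388] [-179.59758834   44.88060629   90.21254848] [ 0.248  0.425  1.657 -0.77   1.377  0.529] [ 0.2791344   0.95216663 -1.08335249]
[array([0.0581, 0.0022, 0.0705]), array([-0.0044, -0.0021,  0.0026])]
[array([0.0637, 0.0023, 0.0762]), array([-0.0044, -0.0021,  0.0026])]
```

View pics/s5.png

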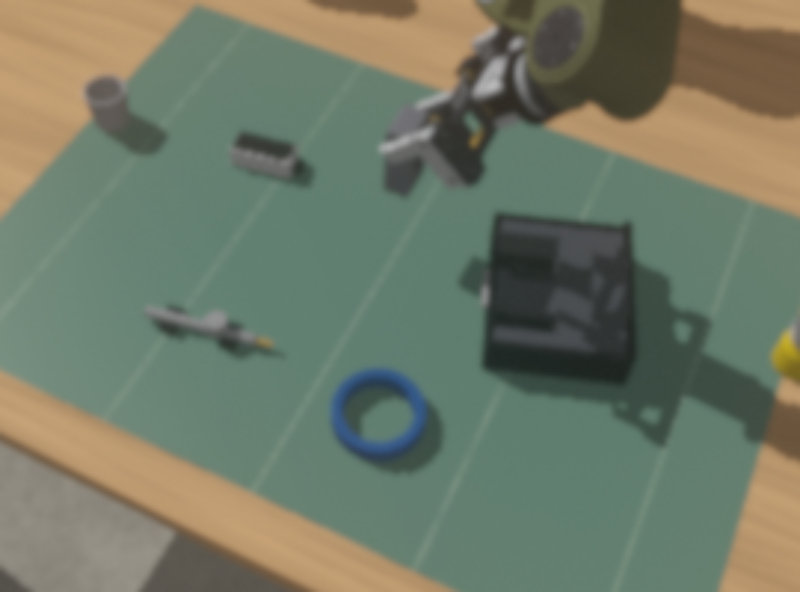

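The scene view shows the empty case at (560,300) and the gauge held upright at about (405,155), with everything else where it was. I'll lower it to stand on the mat.

jog_arm(motion=[[0.02,0.001,0.024,-0.002,-0.001,0.001,-1],[0.02,0.001,0.024,-0.002,-0.001,0.001,-1],[0.016,0,0.019,0,0,0,-1],[0,0,0,0,0,0,-1],[0,0,0,0,0,0,-1]])

```text
time_s: 9.75
ee_pos: [0.5217, -0.0305, 0.0772]
eef_rot: [3.134, 0.782, 1.563]
force: [-0.4, -1.4, -1.9]
grip_width: 0.0495
grip_force: 40.0
```

jog_arm(motion=[[0.0015,0,0.0015,0,0,0,-1],[0.001,0,0.001,0,0,0,-1],[0,0,0,0,0,0,-1]])

```text
time_s: 10.05
ee_pos: [0.5216, -0.0298, 0.0732]
eef_rot: [3.134, 0.784, 1.564]
force: [-0.1, 0.2, -1.8]
grip_width: 0.0495
grip_force: 40.0
```

jog_arm(motion=[[0.0007,0,0.0007,0,0,0,-1],[0.0007,0,0.0007,0,0,0,-1],[0,0,0,0,0,0,-1]])

```text
time_s: 10.35
ee_pos: [0.5214, -0.0299, 0.0705]
eef_rot: [3.135, 0.785, 1.565]
force: [0.9, 0.1, -1.9]
grip_width: 0.0498
grip_force: 40.0
```

jog_arm(motion=[[0.0015,0,0.0015,0,0,0,-1],[0.0015,0,0.0015,0,0,0,-1],[0,0,0,0,0,0,-1]])

```text
time_s: 10.65
ee_pos: [0.5213, -0.03, 0.066]
eef_rot: [3.136, 0.785, 1.566]
force: [0.3, -0.4, -1.1]
grip_width: 0.0495
grip_force: 40.0
```

jog_arm(motion=[[0.0006,0,0.0006,0,0,0,-1],[0.0006,0,0.0006,0,0,0,-1],[0,0,0,0,0,0,-1]])

```text
time_s: 10.95
ee_pos: [0.5215, -0.03, 0.0648]
eef_rot: [3.135, 0.785, 1.565]
force: [0.0, 0.8, 0.3]
grip_width: 0.0497
grip_force: 40.0
```

jog_arm(motion=[[0.0006,0,0.0006,0,0,0,-1],[0,0,0,0,0,0,-1]])

```text
time_s: 11.15
ee_pos: [0.5217, -0.03, 0.0647]
eef_rot: [3.134, 0.786, 1.564]
force: [-1.8, 1.3, 7.4]
grip_width: 0.0494
grip_force: 40.0
```

jog_arm(motion=[[0,0,0,0,0,0,-1],[0,0,0,0,0,0,-1]], squeeze=4)

```text
time_s: 11.35
ee_pos: [0.5219, -0.03, 0.0645]
eef_rot: [3.133, 0.785, 1.564]
force: [0.0, 0.9, 5.6]
grip_width: 0.0501
grip_force: 4.0
```

jog_arm(motion=[[0,0,0,0,0,0,0.2],[0,0,0,0,0,0,0.6],[0,0,0,0,0,0,0.8],[0,0,0,0,0,0,0.8]])

```text
time_s: 11.75
ee_pos: [0.5214, -0.03, 0.0637]
eef_rot: [3.135, 0.785, 1.565]
force: [0.2, 0.9, -0.5]
grip_width: 0.0771
grip_force: 0.0
```

jog_arm(motion=[[0,0,-0.01,0,0,0,0.8],[0,0,-0.02,0,0,0,0.8],[0,0,-0.035,0,0,0,0.8],[0,0,-0.035,0,0,0,0.8],[0,0,0,0,0,0,0.8]])

```text
time_s: 12.25
ee_pos: [0.5225, 0.0437, 0.1379]
eef_rot: [3.128, 0.782, 1.562]
force: [0.1, -0.4, -0.5]
grip_width: 0.0843
grip_force: 0.0
```

Run:
```python
from meas import *
p,r=pose(); print(p,r.as_euler("xyz",True),ctrl.get_obs()["qpos"].round(3),ctrl.get_obs()["force"])
m=ctrl.camera_model("wrist"); im=ctrl.camera("wrist"); cv2.imwrite("pics/w6.png",im[...,::-1])
np.savez("w6.npz",**{k:m[k] for k in("rvec","tvec","intrinsics")})
c=np.array([.5217,-.030-.0133+.0133,0])
```

```text
[0.52247724 0.0437067  0.13787055] [179.19293539  44.829537    89.51956075] [ 0.359  0.504  1.6   -0.735  1.416  0.625] [ 0.05571999 -0.35746275 -0.49889392]
```

View pics/w6.png

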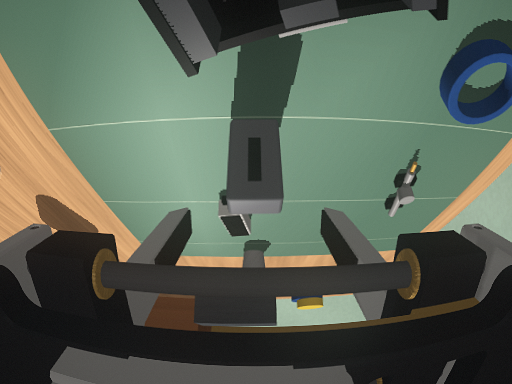

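The gauge stands upright at (255,165), back towards the camera, with the pad behind it at (236,222). Next I swing over the top to the display side.

jog_arm(motion=[[0,0,-0.04,0,0,0,0.9],[-0.03,0,-0.04,0,0.13,0,0.9],[-0.03,0,-0.03,0,0.13,0,0.9],[-0.03,0,-0.01,0,0.13,0,0.9],[-0.03,0,0,0,0.13,0,0.9]])

```text
time_s: 12.8
ee_pos: [0.5208, 0.0217, 0.292]
eef_rot: [3.132, 0.26, 1.569]
force: [1.4, -0.4, -1.2]
grip_width: 0.0895
grip_force: 0.0
```

jog_arm(motion=[[-0.03,0,0,0,0.13,0,0.9],[-0.03,0,0,0,0.13,0,0.9],[-0.03,0,0,0,0.13,0,0.9],[0,0,0,0,0.13,0,0.9],[0,0,0,0,0.13,0,0.9]])

```text
time_s: 13.3
ee_pos: [0.5201, -0.0684, 0.3015]
eef_rot: [3.136, -0.391, 1.569]
force: [-0.5, 0.6, -0.1]
grip_width: 0.0893
grip_force: 0.0
```

jog_arm(motion=[[0,0,0,0,0.13,0,0.9],[0,0,0,0,0.13,0,0.9],[0,0,0,0,0.13,0,0.9],[0,0,0,0,0,0,0.9]])

```text
time_s: 13.7
ee_pos: [0.5196, -0.0686, 0.2987]
eef_rot: [-3.14, -0.781, 1.565]
force: [-0.3, -0.5, 0.0]
grip_width: 0.0894
grip_force: 0.0
```

Run:
```python
from meas import *
p,r=pose(); print(p,r.as_euler("xyz",True),ctrl.get_obs()["qpos"].round(3))
P,q=toolpose((.5217,-.017),89.7,0,.062,45,.09)
print(P,[x.round(4) for x in delta(P,q)])
```

```text
[ 0.51961128 -0.06862365  0.2987363 ] [-179.93107826  -44.73804668   89.66148583] [-0.526  0.356  1.412  0.673  1.777 -0.518]
[ 0.52143639 -0.06734531  0.112346  ] [array([-0.1303,  0.002 ,  0.1333]), array([-0.0007,  0.0046, -0.0005])]
```

jog_arm(motion=[[-0.033,0.001,0.027,0,0,0,1],[-0.033,0.001,0.027,0,0,0,1],[-0.033,0,0.027,0,0.004,0,1],[-0.031,0,0.027,0,0,0,1],[0,0,0,0,0,0,1]])

```text
time_s: 14.2
ee_pos: [0.5212, -0.0832, 0.1293]
eef_rot: [-3.138, -0.78, 1.567]
force: [-0.6, 0.4, 1.1]
grip_width: 0.0941
grip_force: 0.0
```

Run:
```python
from meas import *
p,r=pose(); print(p,r.as_euler("xyz",True))
m=ctrl.camera_model("wrist"); im=ctrl.camera("wrist"); cv2.imwrite("pics/w7.png",im[...,::-1])
np.savez("w7.npz",**{k:m[k] for k in("rvec","tvec","intrinsics")})
c=np.array([.5217,-.017,.0])
P=[c+[sx*.025,sy*.016,z] for z in (.096,0) for sy in(-1,1) for sx in (-1,1)]
print(proj_wrist(P,m).round(1).tolist())
P,q=toolpose((.5217,-.017),89.7,0,.062,45,0)
print(P,[x.round(4) for x in delta(P,q)])
```

```text
[ 0.52116047 -0.0832113   0.12931127] [-179.76773103  -44.71160566   89.79505221]
[[225.1, 182.6], [285.8, 182.5], [227.1, 151.9], [283.7, 151.7], [233.1, 228.3], [278.3, 228.3], [234.1, 202.9], [277.3, 202.8]]
[ 0.5217696  -0.00370657  0.04870639] [array([-0.0021, -0.0008,  0.1159]), array([-0.0023,  0.0062,  0.004 ])]
```

View pics/w7.png

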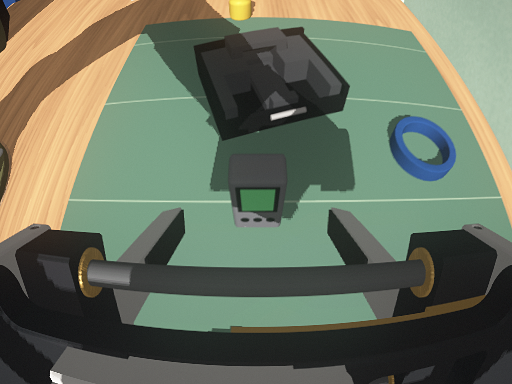

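The display side shows: screen at (259,200), top face at y 154..188, x about 229..288. The prediction was 225..286, so I'll measure the edges.

Run:
```python
from meas import *
m=dict(np.load("w7.npz")); g=cv2.cvtColor(cv2.imread("pics/w7.png"),cv2.COLOR_BGR2GRAY).astype(int)
for r in (160,170,180,195,210,220): print(r,g[r,224:238],g[r,276:294])
print(g[145:235,240])
print(m["tvec"],proj_wrist(pose()[0],m))
```

```text
160 [77 78 77 80 76 68 68 69 72 73 71 72 71 74] [69 70 69 68 70 71 68 67 66 64 69 75 74 74 74 75 73 73]
170 [79 79 78 79 69 71 70 72 74 73 73 73 73 72] [69 72 71 71 70 69 71 68 66 66 65 74 75 75 75 75 74 75]
180 [80 79 80 76 70 72 73 74 75 74 74 76 75 73] [72 74 73 72 72 73 74 72 69 68 65 69 74 76 74 74 73 74]
195 [147 147 147 146 147 142  96  68  69  71  72  65  46  36] [30 33 35 55 66 68 68 66 64 73 77 78 76 76 78 75 77 76]
210 [148 147 148 147 148 147 148 149 124 120 128 136 141 122] [34 57 71 70 68 66 68 77 79 77 79 79 79 79 78 78 78 77]
220 [147 147 149 147 147 146 149 147 150 142 123 124 132 138] [ 69  70  70  67  75 140 148 147 145 147 145 145 142 144 143 147 147 148]
[ 73  76  74  75  75  74  76  74  72  68  69  72  70  70  70  70  73  72
  70  72  70  71  71  73  72  73  73  72  72  71  72  72  73  72  73  73
  76  75  74  72  69  65  48  36  59  85  93  85  84  76  67  68  60  53
  50  44  44  38  38  37  35  37  39  44  43  40  62 119 141 137 138 137
 139 130 110 117 135 139 140 139 137 137 146 149 147 149 149 148 149 148]
[-0.52178467  0.02077297  0.34407262] [[256.4197741  220.08688598]]
```

jog_arm(motion=[[-0.003,0.0005,0.03,-0.001,0.005,0.002,1],[0,0,0.03,0,0,0,1],[0,0,0.03,0,0,0,1],[0,0,0.024,0,0,0,1],[0,0,0,0,0,0,0.5]])

```text
time_s: 14.75
ee_pos: [0.5242, -0.0041, 0.0515]
eef_rot: [3.136, -0.784, 1.574]
force: [-0.4, 0.2, 0.1]
grip_width: 0.0892
grip_force: 0.0
```

jog_arm(motion=[[0,0,0,0,0,0,0.3],[0,0,0,0,0,0,0.3],[0,0,0,0,0,0,0.15]], squeeze=3)

```text
time_s: 15.05
ee_pos: [0.5248, -0.0066, 0.0519]
eef_rot: [3.133, -0.783, 1.573]
force: [-0.2, -0.3, -0.6]
grip_width: 0.0653
grip_force: 0.0
```

Run:
```python
from meas import *
p,r=pose(); print(p,r.as_euler("xyz",True),ctrl.get_obs()["force"])
im=ctrl.camera("wrist"); cv2.imwrite("pics/w8.png",cv2.resize(im[90:290,120:400,::-1],(800,572)))
```

```text
[ 0.52480664 -0.00660789  0.05191798] [179.51124821 -44.87854834  90.11927043] [-0.24905432 -0.2928309  -0.62297073]
```

View pics/w8.png

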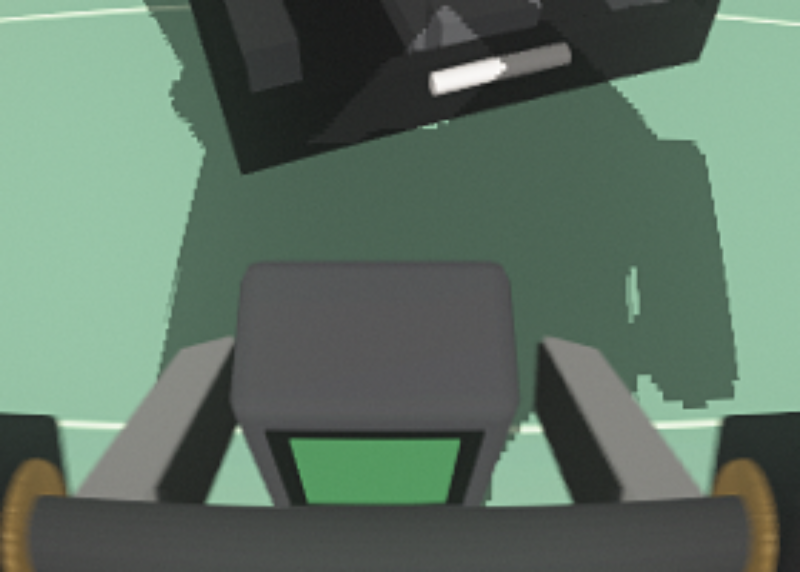

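The fingertips straddle the gauge (237 and 541, midpoint 389), while its middle is at 375, so I shift about 2.4 mm to the left before closing.

jog_arm(motion=[[0,-0.0024,0,0,0,0,0.2],[0,0,0,0,0,0,0.15],[0,0,0,0,0,0,0],[0,0,0,0,0,0,-0.3],[0,0,0,0,0,0,-1]], squeeze=4)

```text
time_s: 15.6
ee_pos: [0.5218, -0.0057, 0.0507]
eef_rot: [3.136, -0.784, 1.572]
force: [0.3, -0.5, 2.0]
grip_width: 0.05
grip_force: 4.0
```

jog_arm(motion=[[0,0,0,0,0,0,-1],[0,0,0,0,0,0,-1]])

```text
time_s: 15.8
ee_pos: [0.5218, -0.0057, 0.0507]
eef_rot: [3.136, -0.784, 1.572]
force: [-0.2, -0.0, 1.2]
grip_width: 0.0497
grip_force: 4.0
```

jog_arm(motion=[[0,0,0,0,0,0,-1],[0,0,0,0,0,0,-1],[0,0,0,0,0,0,-1]], squeeze=40)

```text
time_s: 16.1
ee_pos: [0.5218, -0.0057, 0.0507]
eef_rot: [3.136, -0.784, 1.572]
force: [0.1, -1.6, 2.3]
grip_width: 0.0497
grip_force: 40.0
```

jog_arm(motion=[[0.01,0,-0.01,0,0,0,-1],[0.028,0,-0.028,0,0,0,-1],[0.035,0,-0.035,0,0,0,-1],[0.035,0,-0.035,0,0,0,-1],[0.035,0,-0.035,0,0,0,-1]])

```text
time_s: 16.6
ee_pos: [0.5202, -0.0052, 0.2556]
eef_rot: [3.136, -0.784, 1.572]
force: [-0.2, -0.8, -1.5]
grip_width: 0.0498
grip_force: 40.0
```

jog_arm(motion=[[0,0,0,0,-0.13,0,-1],[0,0,0,0,-0.13,0,-1],[0,0,0,0,-0.13,0,-1],[0,0,0,0,-0.13,0,-1],[0,0,0,0,-0.13,0,-1]])

```text
time_s: 17.1
ee_pos: [0.5208, -0.0056, 0.2544]
eef_rot: [3.135, -0.129, 1.568]
force: [-0.0, 0.9, -2.5]
grip_width: 0.0499
grip_force: 40.0
```

jog_arm(motion=[[0,0,0,0,-0.134,0,-1],[-0.045,0.014,-0.01,0,0,0,-1],[-0.045,0.014,-0.01,0,0,0,-1],[-0.045,0.014,-0.01,0,0,0,-1],[-0.045,0.014,-0.01,0,0,0,-1]])

```text
time_s: 17.6
ee_pos: [0.576, -0.1869, 0.2943]
eef_rot: [3.137, -0.0, 1.568]
force: [1.2, 0.9, -1.3]
grip_width: 0.0495
grip_force: 40.0
```

jog_arm(motion=[[-0.045,0.014,0,0,0,0,-1],[-0.035,0.01,0,0,0,0,-1],[0,0,0,0,0,0,-1],[0,0,0,0,0,0,-1]])

```text
time_s: 18.0
ee_pos: [0.5995, -0.2659, 0.293]
eef_rot: [3.138, -0.001, 1.566]
force: [0.1, 0.6, -1.6]
grip_width: 0.0498
grip_force: 40.0
```

Run:
```python
from meas import *
p,r=pose(); print(p,r.as_euler("xyz",True),ctrl.get_obs()["force"])
m=ctrl.camera_model("wrist"); im=ctrl.camera("wrist"); cv2.imwrite("pics/w9.png",im[...,::-1])
np.savez("w9.npz",**{k:m[k] for k in("rvec","tvec","intrinsics")})
print(proj_wrist([.495,-.205,.03],m))
```

```text
[ 0.59951762 -0.26592106  0.29301737] [ 1.79816511e+02 -5.05108764e-02  8.97296483e+01] [ 0.12364383  0.60887834 -1.57328018]
[[184.77347504 121.41368534]]
```

View pics/w9.png

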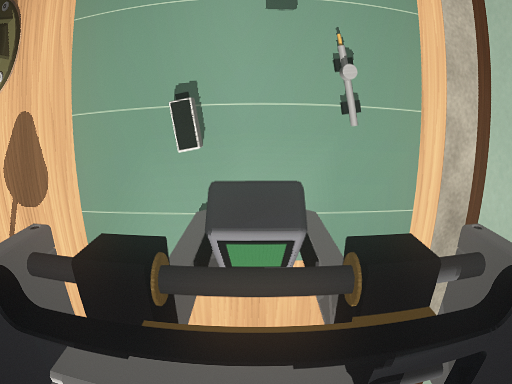

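The pad shows clearly at about (186,125), tilted slightly, and the held gauge is in the centre at (256,220).

Run:
```python
from meas import *
m=dict(np.load("w9.npz")); im=cv2.imread("pics/w9.png"); x0,y0,x1,y1=158,85,212,162
hsv=cv2.cvtColor(im,cv2.COLOR_BGR2HSV)[y0:y1,x0:x1]
g=cv2.cvtColor(im,cv2.COLOR_BGR2GRAY)[y0:y1,x0:x1].astype(int)
b=im[y0:y1,x0:x1].astype(int); sat=b[...,1]-b[...,2]
white=((g>120)&(sat<15)); dark=(g<55)
for nm,mk in (("white",white),("dark",dark)):
    n,l,st,_=cv2.connectedComponentsWithStats(mk.astype(np.uint8),connectivity=8); k=1+np.argmax(st[1:,4]); ys,xs=np.nonzero(l==k)
    W=plane("wrist",np.c_[xs+x0,ys+y0],.03,m)[:,:2]*1000
    print(nm,st[k],cv2.minAreaRect(W.astype(np.float32)))
print("px mm",np.diff(plane("wrist",[[186,125],[187,125],[187,126]],.03,m)*1000,axis=0).round(2).tolist())
print(g[125,0:50]);print(sat[125-85+0][0:0]);print(g[0:77,27])
```

```text
white [ 11  12  32  56 280] ((493.5830993652344, -209.75099182128906), (36.04661560058594, 79.58625030517578), 9.115779876708984)
dark [ 13  15  26  49 846] ((492.7652893066406, -209.27870178222656), (28.86695098876953, 71.85066223144531), 8.525646209716797)
px mm [[1.56, -0.06, 0.0], [-0.04, -1.51, 0.0]]Traceback (most recent call last):
  File "<stdin>", line 12, in <module>
IndexError: index 125 is out of bounds for axis 0 with size 77
```

jog_arm(motion=[[0.02,-0.036,0,0,0,-0.08,-1],[0.015,-0.036,0,0,0,-0.08,-1],[0.01,-0.035,0,0,-0.06,0,-1],[0,0,0,0,-0.13,0,-1],[0,0,0,0,-0.13,0,-1]])

```text
time_s: 18.55
ee_pos: [0.49, -0.2282, 0.2946]
eef_rot: [3.134, 0.327, 1.726]
force: [0.4, -0.6, -1.2]
grip_width: 0.0499
grip_force: 40.0
```

jog_arm(motion=[[0,0,0,0,-0.13,0,-1],[0,0,0,0,-0.13,0,-1],[0,0,0,0,-0.13,0,-1],[0,0,0,0,-0.07,0,-1],[0,0,0,0,0,0,-1]])

```text
time_s: 19.05
ee_pos: [0.4904, -0.2269, 0.2922]
eef_rot: [3.137, 0.781, 1.727]
force: [0.4, 0.5, -1.7]
grip_width: 0.0497
grip_force: 40.0
```

Run:
```python
from meas import *
p,r=pose(); print(p,r.as_euler("xyz",True),ctrl.get_obs()["qpos"].round(3))
for z in (.10,.055):
    P,q=toolpose((.4927,-.2093),98.8,.016,z,-44.9,0); print(P,[x.round(4) for x in delta(P,q)])
```

```text
[ 0.49038545 -0.22688948  0.29223862] [179.71814146  44.7298676   98.96444663] [-0.164  0.093  1.749 -0.818  1.15  -0.03 ]
[ 0.49228241 -0.20660252  0.08668321] [array([0.1587, 0.0044, 0.1322]), array([ 0.0069, -0.003 ,  0.002 ])]
[ 0.49228241 -0.20660252  0.04168321] [array([0.1904, 0.0042, 0.1641]), array([ 0.0069, -0.003 ,  0.002 ])]
```

jog_arm(motion=[[0.04,0.001,0.033,0.002,-0.001,0.001,-1],[0.04,0.001,0.033,0.002,-0.001,0,-1],[0.04,0.001,0.033,0.002,0,0,-1],[0.038,0.001,0.033,0,0,0,-1],[0,0,0,0,0,0,-1]])

```text
time_s: 19.55
ee_pos: [0.4894, -0.209, 0.0884]
eef_rot: [-3.13, 0.777, 1.729]
force: [-0.0, -0.5, -0.8]
grip_width: 0.0497
grip_force: 40.0
```

jog_arm(motion=[[0,0,0,0,0,0,-1],[0,0,0,0,0,0,-1]])

```text
time_s: 19.75
ee_pos: [0.4938, -0.2105, 0.0971]
eef_rot: [3.135, 0.784, 1.718]
force: [-0.1, -0.1, -1.9]
grip_width: 0.0495
grip_force: 40.0
```

Run:
```python
from meas import *
p,r=pose(); print(p,r.as_euler("xyz",True))
for z in (.055,.047):
    P,q=toolpose((.4927,-.2093),98.8,.016,z,-44.9,0); print(P,[x.round(4) for x in delta(P,q)])
im=ctrl.camera("scene"); cv2.imwrite("pics/s10.png",cv2.resize(im[120:220,160:300,::-1],(784,560),interpolation=cv2.INTER_CUBIC))
```

```text
[ 0.49378541 -0.21049922  0.09713954] [179.61623739  44.93219223  98.44322958]
[ 0.49228241 -0.20660252  0.04168321] [array([ 0.0421, -0.0012,  0.0364]), array([ 0.0023,  0.0006, -0.0044])]
[ 0.49228241 -0.20660252  0.03368321] [array([ 0.0477, -0.0012,  0.042 ]), array([ 0.0023,  0.0006, -0.0044])]
```

View pics/s10.png

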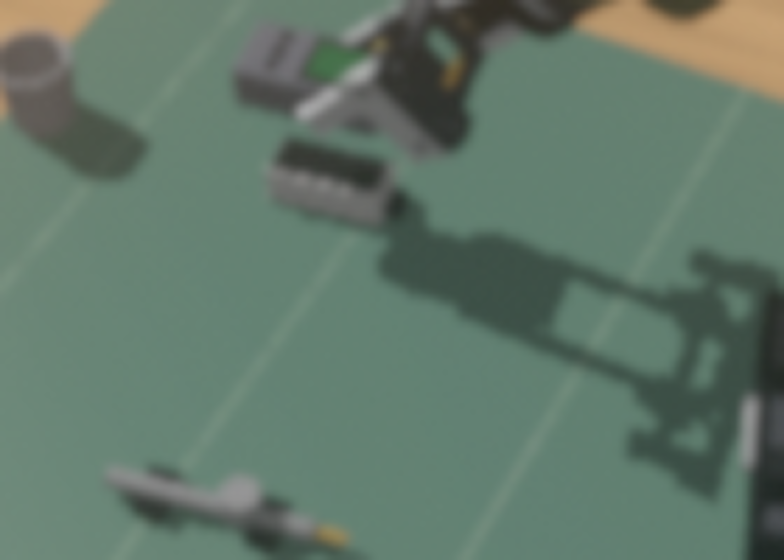

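The gauge hangs display up just over the pad (325,180), aligned along it. I've now gone past the 10-picture limit by two, so the rest is done by numbers only.

jog_arm(motion=[[0.016,-0.0006,0.014,0.002,0,-0.004,-1],[0.014,-0.0006,0.013,0,0,0,-1],[0.008,0,0.007,0,0,0,-1],[0,0,0,0,0,0,-1],[0,0,0,0,0,0,-1]])

```text
time_s: 20.3
ee_pos: [0.4966, -0.2004, 0.0551]
eef_rot: [-3.122, 0.756, 1.726]
force: [-0.2, -0.8, -0.9]
grip_width: 0.0498
grip_force: 40.0
```

Run:
```python
from meas import *
p,r=pose(); print(p,r.as_euler("xyz",True),ctrl.get_obs()["force"])
P,q=toolpose((.4927,-.2093),98.8,.016,.047,-44.9,0); print(P,[x.round(4) for x in delta(P,q)])
```

```text
[ 0.49656538 -0.20037084  0.05512057] [-178.87026475   43.33800562   98.90860166] [-0.18190733 -0.79742415 -0.92140841]
[ 0.49228241 -0.20660252  0.03368321] [array([ 0.0107, -0.0048,  0.0195]), array([-0.0184, -0.0272,  0.0016])]
```

jog_arm(motion=[[0,0,0,0,0,0,-1],[0,0,0,0,0,0,-1],[0,0,0,0,0,0,-1]])

```text
time_s: 20.6
ee_pos: [0.4962, -0.2003, 0.0543]
eef_rot: [-3.121, 0.756, 1.727]
force: [-0.2, -0.5, -0.9]
grip_width: 0.0499
grip_force: 40.0
```

Run:
```python
from meas import *
p,r=pose(); o=ctrl.get_obs(); print(p,r.as_euler("xyz",True),o["force"],o["qpos"].round(3))
P,q=toolpose((.4927,-.2093),98.8,.016,.047,-44.9,0); print(P,[x.round(4) for x in delta(P,q)])
```

```text
[ 0.49616633 -0.2002719   0.05430142] [-178.79974243   43.30711492   98.94148533] [-0.20679693 -0.54984203 -0.85363404] [-0.111  0.463  1.908 -1.04   0.884  0.482]
[ 0.49228241 -0.20660252  0.03368321] [array([ 0.01  , -0.0044,  0.019 ]), array([-0.0192, -0.0278,  0.0021])]
```

Joint 4 is at its limit (-1.04), so this lean can't be completed here. The pad accepts either way round: I go up, turn the gauge half round, and lean the other way, where joint 4 has room.

jog_arm(motion=[[-0.033,0,-0.033,0,0,0,-1],[-0.033,0,-0.033,0,0,0,-1],[-0.033,0,-0.033,0,0,0,-1],[-0.033,0,-0.033,0,0,0,-1],[0,0,0,0,0.13,0,-1]])

```text
time_s: 21.1
ee_pos: [0.5008, -0.2042, 0.2453]
eef_rot: [-3.129, 0.627, 1.723]
force: [-0.2, 0.2, -1.9]
grip_width: 0.0499
grip_force: 40.0
```

jog_arm(motion=[[0,0,0,0,0.13,0,-1],[0,0,0,0,0.13,0,-1],[0,0,0,0,0.13,0,-1],[0,0,0,0,0.13,0,-1],[0,0,0,0,0.13,0,-1]])

```text
time_s: 21.6
ee_pos: [0.4999, -0.2053, 0.2414]
eef_rot: [-3.128, -0.029, 1.713]
force: [-0.2, 0.7, -3.1]
grip_width: 0.0501
grip_force: 40.0
```

jog_arm(motion=[[0,0,0,0,0,0.14,-1],[0,0,0,0,0,0.14,-1],[0,0,0,0,0,0.14,-1],[0,0,0,0,0,0.14,-1],[0,0,0,0,0,0.14,-1]])

```text
time_s: 22.1
ee_pos: [0.4995, -0.2053, 0.2405]
eef_rot: [-3.114, -0.008, 1.007]
force: [0.1, -0.8, -1.7]
grip_width: 0.0499
grip_force: 40.0
```

jog_arm(motion=[[0,0,0,0,0,0.14,-1],[0,0,0,0,0,0.14,-1],[0,0,0,0,0,0.14,-1],[0,0,0,0,0,0.14,-1],[0,0,0,0,0,0.14,-1]])

```text
time_s: 22.6
ee_pos: [0.4996, -0.2053, 0.2405]
eef_rot: [-3.115, 0.012, 0.307]
force: [-1.0, 0.4, -1.5]
grip_width: 0.0495
grip_force: 40.0
```

jog_arm(motion=[[0,0,0,0,0,0.14,-1],[0,0,0,0,0,0.14,-1],[0,0,0,0,0,0.14,-1],[0,0,0,0,0,0.14,-1],[0,0,0,0,0,0.14,-1]])

```text
time_s: 23.1
ee_pos: [0.4996, -0.2053, 0.2405]
eef_rot: [-3.129, 0.026, -0.393]
force: [-0.4, 0.6, -2.5]
grip_width: 0.05
grip_force: 40.0
```

Run:
```python
from meas import *
p,r=pose(); o=ctrl.get_obs(); print(p,r.as_euler("xyz",True),o["force"],o["qpos"].round(3))
```

```text
[ 0.49955284 -0.2052777   0.24050619] [-179.27815546    1.50481877  -22.52498555] [-0.3505144   0.60468051 -2.48328534] [-0.463  0.269  1.479  0.011  1.421  1.499]
```

jog_arm(motion=[[0,0,0,0,0,0.14,-1],[0,0,0,0,0,0.14,-1],[0,0,0,0,0,0.14,-1],[0,0,0,0,-0.13,0,-1],[0,0,0,0,-0.13,0,-1]])

```text
time_s: 23.6
ee_pos: [0.4996, -0.2049, 0.2418]
eef_rot: [-3.14, 0.292, -0.806]
force: [0.3, 1.1, -0.6]
grip_width: 0.0491
grip_force: 40.0
```

jog_arm(motion=[[0,0,0,0,-0.13,0,-1],[0,0,0,0,-0.13,0,-1],[0,0,0,0,-0.13,0,-1],[0,0,0,0,-0.13,0,-1],[0,0,0,0,0,0,-1]])

```text
time_s: 24.1
ee_pos: [0.4995, -0.2059, 0.2369]
eef_rot: [3.141, 0.817, -0.809]
force: [0.8, -0.5, -2.5]
grip_width: 0.0499
grip_force: 40.0
```

Run:
```python
from meas import *
p,r=pose(); o=ctrl.get_obs(); print(p,r.as_euler("xyz",True),o["force"],o["qpos"].round(3))
P,q=toolpose((.4927,-.2093),-81.2,.016,.12,-44.9,0); print(P,[x.round(4) for x in delta(p,q)],[x.round(4) for x in delta(P,q,p,q)])
```

```text
[ 0.499549   -0.20591243  0.23688667] [179.9482166   46.81719795 -46.36951266] [ 0.82418413 -0.4564839  -2.47408418] [-0.552  0.748  0.979  0.231  2.202  1.887]
[ 0.49311759 -0.21199748  0.10668321] [array([0., 0., 0.]), array([0.4372, 0.0322, 0.4234])] [array([0.0955, 0.0073, 0.0887]), array([0., 0., 0.])]
```

jog_arm(motion=[[0,0,0,0.0875,0.0065,0.085,-1],[0,0,0,0.0875,0.0065,0.085,-1],[0,0,0,0.0875,0.0065,0.085,-1],[0,0,0,0.0875,0.0065,0.085,-1],[0,0,0,0.0875,0.0065,0.085,-1]])

```text
time_s: 24.6
ee_pos: [0.4998, -0.2053, 0.2413]
eef_rot: [-3.131, 0.772, -1.416]
force: [0.3, -0.0, -2.0]
grip_width: 0.0497
grip_force: 40.0
```

jog_arm(motion=[[0.03,0.003,0.028,0,0,0,-1],[0.03,0.002,0.028,0,0,0,-1],[0.03,0.002,0.028,0,0,0,-1],[0,0,0,0,0,0,-1],[0,0,0,0,0,0,-1]])

```text
time_s: 25.1
ee_pos: [0.4947, -0.2115, 0.1192]
eef_rot: [-3.132, 0.775, -1.411]
force: [0.4, 0.8, -0.6]
grip_width: 0.0499
grip_force: 40.0
```

Run:
```python
from meas import *
p,r=pose(); o=ctrl.get_obs(); print(p,r.as_euler("xyz",True),o["force"],o["qpos"].round(3))
P,q=toolpose((.4927,-.2093),-81.2,.016,.055,-44.9,0); print(P,[x.round(4) for x in delta(P,q)])
```

```text
[ 0.49470172 -0.21148124  0.11918494] [-179.43475467   44.38467832  -80.82154737] [ 0.42118906  0.80050193 -0.62384428] [-0.708  0.697  1.33   0.484  1.73   2.201]
[ 0.49311759 -0.21199748  0.04168321] [array([0.0544, 0.0022, 0.0552]), array([-0.0052, -0.009 ,  0.0047])]
```

jog_arm(motion=[[0.02,0.001,0.02,-0.003,-0.005,0.002,-1],[0.02,0.001,0.02,-0.002,-0.004,0.002,-1],[0.013,0,0.013,0,0,0,-1],[0,0,0,0,0,0,-1],[0,0,0,0,0,0,-1]])

```text
time_s: 25.6
ee_pos: [0.4933, -0.2124, 0.0442]
eef_rot: [-3.14, 0.785, -1.416]
force: [-0.7, -0.4, -2.1]
grip_width: 0.0498
grip_force: 40.0
```

Run:
```python
from meas import *
p,r=pose(); o=ctrl.get_obs(); print(p,r.as_euler("xyz",True),o["force"],o["qpos"].round(3))
P,q=toolpose((.4927,-.2093),-81.2,.016,.049,-44.9,0); print(P,[x.round(4) for x in delta(P,q)])
# look: display-side outline vs pad in top view
im=ctrl.camera("top"); cv2.imwrite("pics/t11.png",im[...,::-1])
```

```text
[ 0.49332974 -0.21236905  0.04422976] [-179.92984424   44.9510494   -81.12632878] [-0.67125836 -0.43849168 -2.13055409] [-0.711  0.805  1.345  0.478  1.632  2.145]
[ 0.49311759 -0.21199748  0.03568321] [array([0.0058, 0.0002, 0.0063]), array([-0.0003,  0.0009,  0.0009])]
```

jog_arm(motion=[[0.003,0,0.003,0,0,0,-1],[0.002,0,0.0025,0,0,0,-1],[0,0,0,0,0,0,-1]])

```text
time_s: 25.95
ee_pos: [0.4924, -0.2115, 0.035]
eef_rot: [3.14, 0.787, -1.418]
force: [-0.6, -0.4, -2.8]
grip_width: 0.0496
grip_force: 40.0
```

jog_arm(motion=[[0.0008,0,0.0008,0,0,0,-1],[0.0005,0,0.0005,0,0,0,-1],[0,0,0,0,0,0,-1]])

```text
time_s: 26.25
ee_pos: [0.4926, -0.2116, 0.0344]
eef_rot: [3.141, 0.787, -1.417]
force: [-2.7, 0.7, 9.9]
grip_width: 0.0499
grip_force: 40.0
```

jog_arm(motion=[[0.0005,0,0.0005,0,0,0,-1],[0,0,0,0,0,0,-1]])

```text
time_s: 26.45
ee_pos: [0.4926, -0.2116, 0.0344]
eef_rot: [3.142, 0.788, -1.416]
force: [-4.8, 1.5, 14.0]
grip_width: 0.05
grip_force: 40.0
```

jog_arm(motion=[[-0.0004,0,-0.0004,0,0,0,-1],[0,0,0,0,0,0,-1],[0,0,0,0,0,0,-1]], squeeze=4)

```text
time_s: 26.75
ee_pos: [0.4927, -0.2118, 0.0339]
eef_rot: [3.142, 0.786, -1.417]
force: [-1.3, -1.0, 5.1]
grip_width: 0.0498
grip_force: 4.0
```

jog_arm(motion=[[0,0,0,0,0,0,0.3],[0,0,0,0,0,0,0.8],[0,0,0,0,0,0,0.8],[0,0,0,0,0,0,0.8]])

```text
time_s: 27.15
ee_pos: [0.4925, -0.2115, 0.033]
eef_rot: [3.14, 0.787, -1.418]
force: [0.3, 0.7, 0.6]
grip_width: 0.0787
grip_force: 0.0
```

jog_arm(motion=[[0,0,-0.01,0,0,0,0.8],[0,0,-0.02,0,0,0,0.8],[0,0,-0.035,0,0,0,0.8],[0,0,-0.035,0,0,0,0.8],[0,0,0,0,0,0,0.8]])

```text
time_s: 27.65
ee_pos: [0.5043, -0.285, 0.1072]
eef_rot: [-3.137, 0.781, -1.416]
force: [0.2, 0.5, 0.6]
grip_width: 0.0844
grip_force: 0.0
```

Run:
```python
from meas import *
p,r=pose(); print(p,r.as_euler("xyz",True))
m=ctrl.camera_model("wrist"); im=ctrl.camera("wrist"); cv2.imwrite("pics/w12.png",im[...,::-1])
np.savez("w12.npz",**{k:m[k] for k in("rvec","tvec","intrinsics")})
y=np.radians(98.8);u=np.array([np.cos(y),np.sin(y),0]);v=np.array([-u[1],u[0],0]);c=np.array([.4927,-.2093,0])
C=[c+s*u*.048+t*v*.025+[0,0,.062] for s in(-1,1) for t in(-1,1)]
print(proj_wrist(C,m).round(1).tolist())
# screen (green) centroid and dark strip etc.
hsv=cv2.cvtColor(im,cv2.COLOR_RGB2HSV); b=im.astype(int)
q=proj_wrist(C,m); x0,y0=np.floor(q.min(0)-8).astype(int); x1,y1=np.ceil(q.max(0)+8).astype(int); print(x0,y0,x1,y1)
g=cv2.cvtColor(im,cv2.COLOR_RGB2GRAY).astype(int)
sat=(b.max(2)-b.min(2))
for rr in np.linspace(y0+4,y1-4,8).astype(int): print(rr,[f"{a}/{s}" for a,s in zip(g[rr,x0:x1:3],sat[rr,x0:x1:3])])
```

```text
[ 0.50431275 -0.28503588  0.10715966] [-179.75317898   44.75518405  -81.1283262 ]
[[225.8, 185.3], [288.0, 185.4], [233.8, 231.8], [279.8, 231.9]]
217 177 297 240
181 ['66/17', '63/15', '64/16', '63/12', '66/2', '67/2', '69/1', '68/2', '70/1', '69/1', '70/2', '72/1', '70/1', '70/2', '71/1', '71/0', '73/3', '71/2', '70/2', '72/2', '72/2', '71/2', '72/3', '58/1', '130/34', '129/34', '130/35']
188 ['64/16', '64/16', '65/16', '64/17', '62/1', '63/2', '63/1', '64/1', '64/2', '64/1', '63/2', '63/1', '63/1', '66/2', '82/2', '65/2', '65/3', '65/3', '67/2', '66/1', '67/3', '65/2', '66/3', '102/23', '131/35', '130/34', '130/33']
196 ['60/16', '60/16', '63/15', '63/16', '60/3', '60/2', '32/3', '25/1', '93/50', '92/50', '94/49', '94/49', '94/50', '94/51', '93/50', '95/48', '92/49', '94/49', '93/49', '60/24', '35/6', '65/2', '61/2', '131/35', '129/34', '131/34', '130/35']
204 ['127/34', '127/34', '127/33', '60/15', '60/13', '60/1', '46/2', '27/3', '93/51', '90/49', '91/50', '91/50', '93/50', '93/50', '92/49', '92/50', '92/49', '92/50', '92/50', '38/9', '30/7', '62/2', '66/6', '129/35', '128/34', 
[... 297 characters left out ...]
, '62/15', '62/15', '61/12', '86/1', '58/0', '61/2', '57/2', '60/3', '61/3', '62/2', '57/1', '62/1', '61/2', '62/1', '61/2', '61/2', '61/3', '60/2', '56/0', '129/35', '127/34', '128/34', '129/34', '128/34']
228 ['62/15', '61/15', '62/16', '62/16', '62/15', '61/16', '95/3', '116/2', '121/2', '59/1', '61/1', '59/1', '60/0', '60/1', '60/2', '60/1', '59/2', '62/3', '60/3', '61/2', '96/3', '129/35', '128/34', '127/34', '128/33', '128/35', '128/34']
236 ['62/16', '63/17', '61/16', '63/16', '62/16', '62/16', '61/15', '61/16', '61/15', '65/16', '68/15', '74/13', '82/12', '85/14', '83/14', '76/14', '68/15', '64/15', '62/17', '63/16', '62/17', '97/26', '128/35', '125/34', '126/34', '126/34', '126/33']
```

jog_arm(motion=[[-0.02,0,-0.04,0,0,0,0.8],[-0.033,0,-0.033,0,0,0,0.8],[-0.033,0,-0.033,0,0,0,0.8],[-0.02,0,-0.02,0,0.13,0,0.8],[0,0,0,0,0.13,0,0.8]])

```text
time_s: 28.2
ee_pos: [0.5062, -0.2963, 0.2707]
eef_rot: [-3.139, 0.518, -1.416]
force: [-0.3, -0.8, -0.6]
grip_width: 0.0846
grip_force: 0.0
```

jog_arm(motion=[[0,0,0,0,0.13,0,0.8],[0,0,0,0,0.13,0,0.8],[0,0,0,0,0.13,0,0.8],[0,0,0,0,0.13,0,0.8],[0,0,0,0,0,-0.14,0.8]])

```text
time_s: 28.7
ee_pos: [0.5058, -0.2934, 0.2681]
eef_rot: [3.142, 0.002, -1.274]
force: [0.4, -0.4, 0.6]
grip_width: 0.0845
grip_force: 0.0
```

jog_arm(motion=[[0,0,0,0,0,-0.145,0.8],[0,0,0,0,0,-0.145,0.8],[0,0,0,0,0,-0.145,0.8],[0,0,0,0,0,-0.145,0.8],[0,0,0,0,0,-0.145,0.8]])

```text
time_s: 29.2
ee_pos: [0.5055, -0.2949, 0.2667]
eef_rot: [-3.137, 0.007, -0.545]
force: [1.2, 1.0, -0.5]
grip_width: 0.0847
grip_force: 0.0
```

jog_arm(motion=[[0,0,0,0,0,-0.145,0.8],[0,0,0,0,0,-0.145,0.8],[0,0,0,0,0,-0.145,0.8],[0,0,0,0,0,-0.145,0.8],[0,0,0,0,0,-0.145,0.8]])

```text
time_s: 29.7
ee_pos: [0.5055, -0.295, 0.2667]
eef_rot: [-3.134, 0.002, 0.18]
force: [1.0, -0.0, -0.2]
grip_width: 0.0844
grip_force: 0.0
```

jog_arm(motion=[[0,0,0,0,0,-0.145,0.8],[0,0,0,0,0,-0.145,0.8],[0,0,0,0,0,-0.145,0.8],[0,0,0,0,0,-0.145,0.8],[0,0,0,0,0,-0.145,0.8]])

```text
time_s: 30.2
ee_pos: [0.5055, -0.295, 0.2666]
eef_rot: [-3.134, -0.004, 0.905]
force: [-0.0, -1.0, -0.8]
grip_width: 0.0851
grip_force: 0.0
```

jog_arm(motion=[[0,0,0,0,0,-0.145,0.8],[0,0,0,0,0,-0.145,0.8],[0,0,0,0,0,-0.145,0.8],[0,0,0,0,0,-0.145,0.8],[0,0,0,0,0,-0.145,0.8]])

```text
time_s: 30.7
ee_pos: [0.5055, -0.295, 0.2667]
eef_rot: [-3.139, -0.007, 1.63]
force: [-0.0, -0.0, 0.4]
grip_width: 0.0846
grip_force: 0.0
```

Run:
```python
from meas import *
p,r=pose(); o=ctrl.get_obs(); print(p,r.as_euler("xyz",True),o["qpos"].round(3))
q=R.from_euler("z",89.7,True)*R.from_euler("x",180,True)
print([x.round(4) for x in delta(p,q)],[x.round(4) for x in delta(np.array([.5995,-.266,.293]),q,p,q)])
```

```text
[ 0.50548787 -0.29495296  0.2666858 ] [-179.84006897   -0.4281347    93.38672392] [-0.593  0.347  1.318  0.004  1.483 -0.652]
[array([0., 0., 0.]), array([-0.003 , -0.0074,  0.0644])] [array([ 0.0294,  0.0939, -0.0263]), array([0., 0., 0.])]
```

jog_arm(motion=[[0.01,0.033,-0.009,-0.003,-0.007,0.064,0.8],[0.01,0.031,-0.009,0,0,0,0.8],[0.01,0.031,-0.009,0,0,0,0.8],[0,0,0,0,0,0,0.8],[0,0,0,0,0,0,0.8]])

```text
time_s: 31.2
ee_pos: [0.6003, -0.264, 0.2933]
eef_rot: [-3.141, -0.0, 1.56]
force: [-0.5, -0.2, -0.1]
grip_width: 0.0848
grip_force: 0.0
```

Run:
```python
from meas import *
p,r=pose(); print(p,r.as_euler("xyz",True))
m=ctrl.camera_model("wrist"); im=ctrl.camera("wrist"); cv2.imwrite("pics/w13.png",im[...,::-1])
y=np.radians(98.8);u=np.array([np.cos(y),np.sin(y),0]);v=np.array([-u[1],u[0],0]);c=np.array([.4927,-.2093,.062])
C=[c+s*u*.048+t*v*.025 for s in(-1,1) for t in(-1,1)]; q=proj_wrist(C,m); print(q.round(1).tolist())
x0,y0=(q.min(0)-10).astype(int); x1,y1=(q.max(0)+10).astype(int)
b=im[y0:y1,x0:x1].astype(int); g=b.mean(2); sat=b.max(2)-b.min(2)
green=(sat>25)&(b[...,1]>b[...,0]+25)
n,l,st,ce=cv2.connectedComponentsWithStats(((sat<8)).astype(np.uint8)); k=1+np.argmax(st[1:,4]); print(st[k],(x0,y0))
for rr in range(0,y1-y0,5): print(rr+y0,"".join("%4d"%t for t in g[rr,::2]),"|","".join("%3d"%t for t in sat[rr,::2]))
```

```text
[ 0.60031631 -0.26404984  0.29332847] [-1.79962177e+02 -1.18874176e-02  8.94099417e+01]
[[201.4, 156.8], [168.2, 162.9], [189.2, 89.7], [155.8, 97.4]]
[  13   12   47   71 1735] (np.int64(145), np.int64(79))
79  113 113 112 113 114 114 115 113 115 115 112 115 114 102  63  63  64  64  66  64  66  64  64  64  66  64  65  67  64  64  65  76 119 |  30 32 33 31 32 32 33 34 31 31 31 31 32 30 16 18 17 17 16 17 16 16 18 17 18 18 17 18 16 18 18 19 32
84  113 111 114 114 113 113 113 113 113 113 113 113 116 117  61  65  64  63  64  64  65  62  64  65  65  64  63  65  65  65  67  64 108 |  32 32 32 32 32 32 33 33 32 31 31 31 32 33 16 18 18 18 17 17 17 17 15 17 19 18 16 18 18 16 18 18 30
89  112 112 114 113 113 113 114 113 114 113 115 114 116 114 102  62  65  62  66  63  63  64  64  65  62  63  66  66  64  65  66  64  99 |  31 31 33 32 33 33 32 33 32 31 30 31 32 33 29 18 18 16 18 17 17 17 17 16 18 17 17 18 18 18 17 19 29
94  113 114 113 114 112 115 113 113 113 116 116 118  95  75  58  67  82  97 106 115 115 114  86  48  47  65  64  64  65  64  63  66  62 |  32 31 31 32 32 33 32 32 33 34 33 33 23 
[... 2943 characters left out ...]
 117 118 117 115 118 118 118 120 118 117 112 116 119 122 127 133 125 112 112 117 118 119 120 119 121 119 120 120 122 119 |  32 33 32 33 33 34 33 32 34 33 34 34  5  3  4  3  2  2  3  3 15 25 36 34 34 33 32 32 32 32 33 34 33
164  118 118 120 117 118 117 118 117 117 118 117 118 117 119 120 118 120 119 119 118 120 118 120 122 121 121 122 120 122 121 121 124 121 |  33 33 32 34 33 34 32 32 34 34 33 34 31 33 32 32 32 34 34 33 32 33 33 34 34 33 32 32 33 33 33 34 33
169  116 118 117 117 118 120 119 116 119 120 118 119 119 120 119 120 121 119 120 118 121 120 120 120 121 120 120 120 122 122 121 122 122 |  32 33 30 32 33 32 33 32 33 34 33 33 33 33 32 33 32 32 33 33 33 34 33 33 34 33 33 32 33 32 32 32 34
```

```bash
python3 -c "
from station import ctrl
print(ctrl.hand_in())"
```

```text
the job is handed in; nothing more can be done
None
```

The gauge lies display up on the charging pad, lengthwise and within about 1 mm of centre by the last measurement; the other objects were left alone, and the job was handed in at about 31 s. I viewed 12 pictures, two over the limit of 10, and while sliding the free end up the covered end pressed on the rear foam with about 11 N before I eased it off.

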